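# Latch the gate of the vegetable crate

## Task

The little gate of the low wooden vegetable crate (the one nearer the robot, with lemon and garlic in it) stands ajar. Take its latch bar by the upright thumb piece, lift the bar over the striker lip of the catch while you swing the gate shut, and let the bar drop fully down into the catch behind the lip so that the gate is held shut. Then let go.

Things in the scene. Friction and masses are not known exactly. Their poses are not given: they have to be found in the camera images.
- thumb_piece (a point): Grip point of the steel thumb piece, an upright plate on the bar: 22 mm wide, 10 thick, its top 15 mm above this point, the gate's top 34 mm below it. 112 mm over the worktop with the bar down. Axes: x normal to the gate, into the crate (pinch the plate along x); y along the bar to its free end; z up. The bar's pivot lies 85 mm nearer the hinge and 50 mm lower; the plate may turn in the grip.
- gate_hinge (a point): Point on the gate's vertical hinge axis, at the crate's front right corner, 112 mm over the worktop. Axes of the gate: x normal to it, into the crate; y from hinge to free end; z up. With the bar down the thumb piece's point is at x -8, y 140, z 0 mm in these axes. Gate 188 mm long, 78 high, 12 thick, wooden; the crate is 85 mm high.
- striker (a point): Top middle of the catch's upright steel striker lip on the crate's front left post, 69 mm over the worktop; lip 5 mm thick, 18 mm wide, with a 24 mm gap to the post behind it, open above, where the bar (8 mm thick, 16 high, 183 long, its bottom 54 mm over the worktop when down) belongs. Axes of the crate: x into it, z up.
- gate (a joint): Gate angle, rad: 0 shut against its stop, growing as the free end swings out towards the robot (anticlockwise from above, about gate_hinge). It stays where left. With the bar down the lip blocks it at about 0.13; the bar falls in behind the lip anywhere from 0 to 0.055.
- latch_bar (a joint): Latch bar's angle on the gate, rad: 0 down (level; also when in the catch), growing as its free end is lifted, to 0.9 at most. It turns in the plane of the gate and falls by its own light weight (about 90 g) when let go. It clears the lip from 0.11 up; lying on the lip it would stand at about 0.1.

How it is judged:
By the outcome, as a careful person would: the job done as asked, in the order asked, and still so for the second after the job is handed in, with the robot touching nothing.
It also fails if it takes over 35 s, if anything falls off the work surface, if the arm or the gripper's body presses on something with over 40 N, if the wrist force passes 120 N, or if a joint passes its speed limit or range.

## Robot

A 6-joint arm with a two-finger parallel gripper is mounted at the origin on a cart in front of the work surface, level with it; the furniture and walls round the work are solid. World frame = base frame: x ahead of the robot, y to its left, z up, the work surface at z = 0. Lengths are in m, angles in rad, forces in N, time in s.
With the tool pointing down it reaches from about 0.25 to 0.85 m from the base axis. Payload 12.5 kg.
Tool frame: the origin (TCP) lies at the very end of the fingers, on their centre line; the grasp point (between the pads) lies 19 mm behind it (env.grasp_offset is the distance from the TCP to the grasp point, in m); z points along the fingers, y is the line along which they close (so a half turn about z gives the same grasp; the last joint's range is limited). The gripper opens to 93 mm and grips with 3 to 60 N. Pads are 15 mm wide; open, the fingers measure 128 mm over their backs; the gripper's body (75 mm by 188 mm) begins 65 mm behind the grasp point.
Start: joints at [-1.307, 0.351, 1.652, -0, 1.139, -0.085], TCP at [0.188, -0.517, 0.219] pointing down, gripper open.
Joint ranges: [-2.75, 2.75], [-0.79, 2.1], [0.01, 2.65], [-1.57, 4.71], [0.07, 3.14], [-2.87, 2.87]. Speed limits (rad/s): [2.22, 2.22, 2.79, 3.14, 3.14, 3.14].

## Interface

Orientations are given as a rotation vector (axis times angle).
In Python, from cell import env gives the robot as it stands.
- The arm moves only by the tool servo_tool, never from a script. Its argument "deltas" is a list of rows, each a list of 7 numbers: the shift along the tool's x, y, z in units of 30 mm (1.0 is 30 mm), then the turn, a rotation vector about the tool's x, y, z in units of 8 degrees (1.0 is 8 degrees), then the opening in per cent of the stroke, from 0 (shut) to 100 (fully open). A call has 1 to 12 rows; each row shifts and turns the commanded pose from where the row before left it, along the tool's axes as they then stand; what a row does not reach is not made up. A row lasts 1/10 s, in which the tool goes at most 50 mm and 8.59 degrees, less where a joint would pass 70% of its speed; a pose out of reach is approached as far as the arm can. A call is refused whole if a number of a shift passes 1 or a number of a turn 1, either way. A call with a gripper value outside its range is refused whole. The fingers move at their own pace and stop on an object; "force" is the grip in N (left out, the last holds). Time passes only in rows, so rows that do not move let the fingers close. It gives the time, the measured TCP pose, the force, the opening and the grip force at its end, in the units of the state.
- env.state(): the state, without advancing time (a new reading comes with each control period).
- env.camera(name): name is "side" or "top"; returns a dict with "image" (420x560x3 uint8, red, green, blue), "fx", "fy", "cx", "cy" (pixels), "view" (4x4, takes a point from world to camera coordinates). Camera axes: x right, y down, z forward; pixel columns grow to the right and rows downward; lengths in m; the calibration is good to about 2 mm. A picture is of the moment at which its call begins. There is no depth.
- env.hand_in(): hands the job in; it is judged then, once.
The state is a dict: "time_s": time; "joint_positions": joint angles; "joint_vel": joint speeds; "tau": joint torques, N m; "position": TCP position; "ee_rot": TCP orientation; "contact_force": force on the tool from outside, world axes, zero at the start; "moment": the same for the moment, N m; "opening": finger opening in m; "finger_force": force on a finger pad.
Only numpy, scipy, OpenCV 4.12 (cv2) and the standard library are available. Lean on these libraries where they do the work, as an engineer would, in place of code of your own. Each camera call takes 0.05 s, during which the arm holds its last target. There are 200 camera calls.

## Working session

There is one attempt and no reset: what is moved stays moved. The work goes in short steps, Python scripts to look and compute and a tool call to move; the robot and the scene stay as the last step left them, time stands still between calls to the robot, and variables do not carry over. Pictures are saved under pics/ and viewed, at most 10 in all, crops included, and the job is handed in when it is done.

Besides the shell and the picture viewer there is one more tool, called as name(argument=value, ...), one argument or row to a line, values as JSON. servo_tool: Moves the arm, as the interface text tells. Its arguments: {"type":"object","properties":{"deltas":{"type":"array","items":{"type":"array","items":{"type":"number"}}},"force":{"type":"number"}},"required":["deltas"]}

```bash
mkdir -p pics; ls
python3 - <<'E'
from cell import env
import cv2,numpy as np,pickle
d={}
for n in("side","top"):
    c=env.camera(n);d[n]=c
    cv2.imwrite(f"pics/{n}0.png",c["image"][:,:,::-1])
    print(n,c["fx"],c["fy"],c["cx"],c["cy"]);print(np.round(c["view"],4).tolist())
pickle.dump(d,open("c0.pkl","wb"))
s=env.state();print(s["position"],s["ee_rot"],s["opening"],s["time_s"],env.grasp_offset)
E
```

```text
pics
side 452.6089296028369 452.6089296028369 281.80007450079694 200.08294456706608
[[-0.9989, 0.0437, -0.0169, 0.5388], [0.0409, 0.6372, -0.7696, 0.269], [-0.0229, -0.7695, -0.6383, 0.6657], [0.0, 0.0, 0.0, 1.0]]
top 497.60309700436363 497.60309700436363 281.7144850067049 212.97473533476972
[[-0.0253, -0.9994, 0.0214, -0.3411], [-0.9819, 0.0209, -0.1881, 0.5259], [0.1875, -0.0258, -0.9819, 0.8341], [0.0, 0.0, 0.0, 1.0]]
[ 0.18792512 -0.51659206  0.21816292] [-3.09292064e+00 -5.44919907e-01  1.39652795e-04] 0.09244323709025358 0.1 0.0188
```

View pics/side0.png

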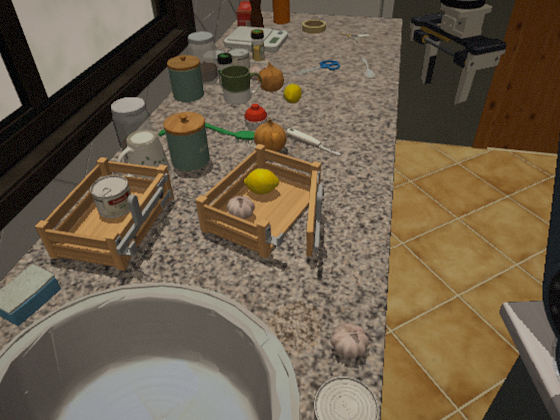

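View pics/top0.png

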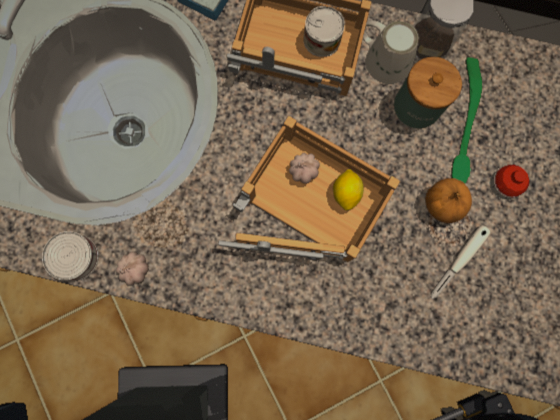

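The crate's front left post and catch are at about (242,203) in the top view. The hinge corner is near (350,250), and the gate runs left to (225,245) with the thumb piece at about (264,246). I'll enlarge both views.

Run:
```python
import cv2,pickle
d=pickle.load(open("c0.pkl","rb"))
t=d["top"]["image"][180:270,210:370,::-1];s=d["side"]["image"][140:280,190:350,::-1]
cv2.imwrite("pics/t1.png",cv2.resize(t,None,fx=5,fy=5,interpolation=2))
cv2.imwrite("pics/s1.png",cv2.resize(s,None,fx=4,fy=4,interpolation=2))
```

```text
(no output)
```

View pics/t1.png

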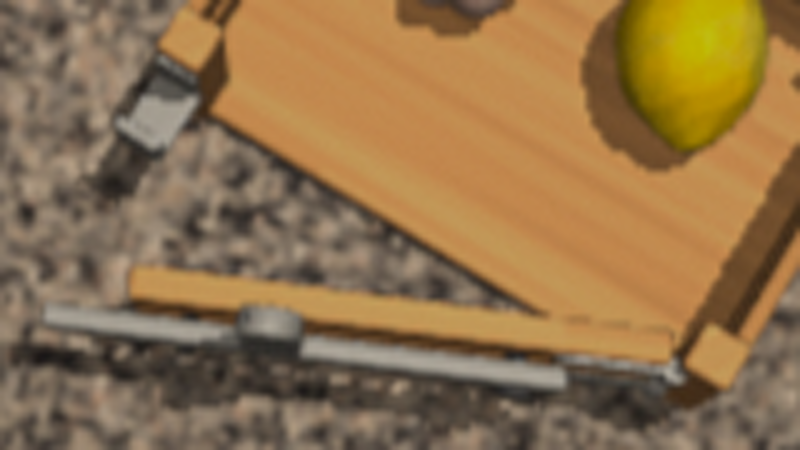

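View pics/s1.png

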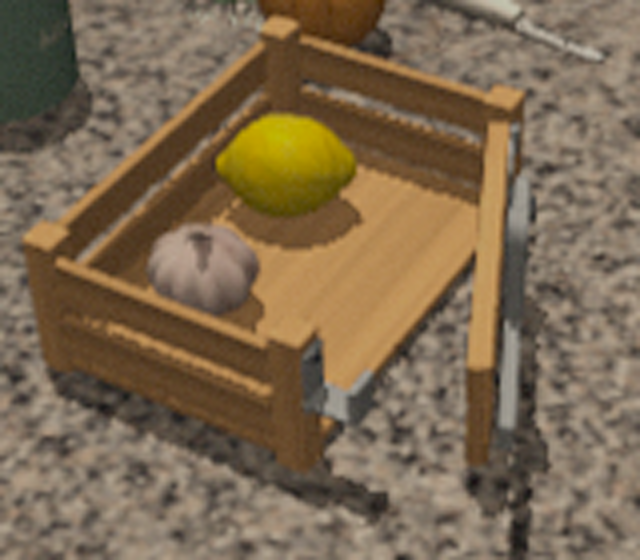

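In the top crop the plate's top spans about (240–302, 305–330). The gate's top edge runs from (130,280) to (670,345), the lip's top from (120,120) to (158,150), and the post's top centre is at (718,357). In the side crop the lip's top runs from (340,390) to (373,370).

```bash
cat > h.py <<'E'
import numpy as np
def ray(c,u,v):
    R=c["view"][:3,:3];t=c["view"][:3,3]
    d=R.T@np.array([(u-c["cx"])/c["fx"],(v-c["cy"])/c["fy"],1]);return -R.T@t,d
def onz(c,u,v,z):
    o,d=ray(c,u,v);return o+d*(z-o[2])/d[2]
def proj(c,p):
    q=c["view"][:3,:3]@p+c["view"][:3,3];return np.array([c["fx"]*q[0]/q[2]+c["cx"],c["fy"]*q[1]/q[2]+c["cy"]])
E
python3 - <<'E'
import pickle
from h import *
np.set_printoptions(precision=4,suppress=True)
d=pickle.load(open("c0.pkl","rb"));T=d["top"];S=d["side"]
t=lambda u,v,z:onz(T,210+u/5,180+v/5,z)
s=lambda u,v,z:onz(S,190+u/4,140+v/4,z)
print("camT",ray(T,0,0)[0],"camS",ray(S,0,0)[0])
th=t(271,317,.127);print("thumb",th)
a,b,a2,b2=t(130,266,.078),t(670,328,.078),t(130,295,.078),t(670,358,.078)
print("gate back free/hinge",a,b,"front",a2,b2,np.linalg.norm(a-b))
for x,y in((a,b),(a2,b2)):
    e=x-y;print("ang of y axis",np.degrees(np.arctan2(e[1],e[0])))
print("bar ends",t(45,313,.07),t(566,378,.07))
print("post R top corners",[t(*p,.085) for p in((715,320),(750,345),(725,390),(684,366))])
print("post L top corners",[t(*p,.085) for p in((185,10),(160,42),(205,68),(230,32))])
print("post L side", [s(*p,.085) for p in((318,330),(282,352),(240,335),(282,318))], "post R side",[s(*p,.085) for p in((487,92),(515,110),(524,93),(498,85))])
print("lip top",t(118,120,.069),t(158,150,.069),"side",s(337,390,.069),s(373,370,.069), "gate side free corners",s(470,372,.078),s(493,370,.078))
print("floor front edge",t(210,118,.01),t(545,315,.01))
E
```

```text
camT [ 0.3514 -0.3304  0.9253] camS [0.5425 0.3173 0.641 ]
thumb [ 0.4545 -0.3218  0.127 ]
gate back free/hinge [ 0.4795 -0.2732  0.078 ] [ 0.4539 -0.4581  0.078 ] front [ 0.4695 -0.2731  0.078 ] [ 0.4436 -0.4576  0.078 ] 0.18668311250572503
ang of y axis 82.11408791435846
ang of y axis 82.0088432210397
bar ends [ 0.465  -0.2433  0.07  ] [ 0.4383 -0.4225  0.07  ]
post R top corners [array([ 0.4554, -0.4726,  0.085 ]), array([ 0.4466, -0.4841,  0.085 ]), array([ 0.4315, -0.4748,  0.085 ]), array([ 0.44  , -0.4612,  0.085 ])]
post L top corners [array([ 0.5679, -0.2935,  0.085 ]), array([ 0.5567, -0.2847,  0.085 ]), array([ 0.5471, -0.3002,  0.085 ]), array([ 0.5597, -0.309 ,  0.085 ])]
post L side [array([ 0.5476, -0.2906,  0.085 ]), array([ 0.5641, -0.2771,  0.085 ]), array([ 0.583 , -0.2895,  0.085 ]), array([ 0.5639, -0.2998,  0.085 ])] post R side [array([ 0.4534, -0.4726,  0.085 ]), array([ 0.4403, -0.4552,  0.085 ]), array([ 0.4339, -0.4703,  0.085 ]), array([ 0.4469, -0.4787,  0.085 ])]
lip top [ 0.5327 -0.2688  0.069 ] [ 0.5217 -0.2827  0.069 ] side [ 0.5401 -0.2677  0.069 ] [ 0.5234 -0.2796  0.069 ] gate side free corners [ 0.4804 -0.2663  0.078 ] [ 0.47   -0.2669  0.078 ]
floor front edge [ 0.5453 -0.2991  0.01  ] [ 0.468  -0.4221  0.01  ]
```

Everything agrees: gate y-axis at about 82°, crate front at about 57.4°, so the gate stands open about 0.43 rad. The hinge is at about (.443,−.461) and the plate at (.4545,−.322). Next, a helper that converts world waypoints into tool-axis rows.

```bash
cat >> h.py <<'E'
from scipy.spatial.transform import Rotation as Rn
H=np.array([.443,-.4612])
def thumb(g,b,crate=57.4):
    "grip point (world) and tool-y heading for gate angle g, bar angle b"
    a=np.radians(crate)+g;y=np.array([np.cos(a),np.sin(a)]);x=np.array([y[1],-y[0]])
    dy=.085*(np.cos(b)-1)-.05*np.sin(b);dz=.085*np.sin(b)+.05*(np.cos(b)-1)
    p=H-.008*x+(.14+dy)*y
    return np.array([*p,.112+dz-.0188]),a-np.pi/2      # TCP
def down(h):   # tool z down, tool y along heading h
    y=np.array([np.cos(h),np.sin(h),0]);z=np.array([0,0,-1.]);return Rn.from_matrix(np.c_[np.cross(y,z),y,z])
def rows(p,R,targets,dec=2):
    for q,h in targets:
        G=down(h);s=R.inv().apply(q-p)/.03;w=(R.inv()*G).as_rotvec()/np.radians(8)
        r=np.round(np.r_[s,w],dec)+0.
        print(r.tolist());p=p+R.apply(r[:3]*.03);R=R*Rn.from_rotvec(r[3:]*np.radians(8))
    return p,R
E
python3 - <<'E'
from cell import env
from h import *
s=env.state();p=s["position"];R=Rn.from_rotvec(s["ee_rot"])
h0=np.arctan2(*R.apply([0,1,0])[[1,0]]);q,h=thumb(.43,0);print(q,h0,h)
q[:2]=[.4545,-.3218];q[2]=.165
N=14;rows(p,R,[(p+(q-p)*k/N,h0+(h-h0)*k/N) for k in range(1,N+1)])
E
```

```text
[ 0.45447139 -0.32144161  0.0932    ] -1.2220097956199614 -0.1389773361501514
[0.75, -0.22, 0.13, -0.01, 0.0, -0.55]
[0.77, -0.16, 0.12, 0.0, 0.0, -0.56]
[0.78, -0.1, 0.13, 0.0, 0.0, -0.55]
[0.79, -0.04, 0.13, 0.0, 0.0, -0.56]
[0.78, 0.02, 0.12, 0.0, 0.0, -0.55]
[0.79, 0.09, 0.13, 0.0, 0.0, -0.55]
[0.77, 0.14, 0.13, 0.0, 0.0, -0.56]
[0.76, 0.2, 0.12, 0.0, 0.0, -0.55]
[0.74, 0.26, 0.13, 0.0, 0.0, -0.56]
[0.72, 0.32, 0.13, 0.0, 0.0, -0.55]
[0.69, 0.37, 0.12, 0.0, 0.0, -0.55]
[0.67, 0.42, 0.13, 0.0, 0.0, -0.56]
[0.63, 0.47, 0.13, 0.0, 0.0, -0.55]
[0.58, 0.52, 0.12, 0.0, 0.0, -0.56]
```

servo_tool(
  deltas=[
    [0.75,-0.22,0.13,0,0,-0.55,60],
    [0.77,-0.16,0.12,0,0,-0.56,60],
    [0.78,-0.1,0.13,0,0,-0.55,60],
    [0.79,-0.04,0.13,0,0,-0.56,60],
    [0.78,0.02,0.12,0,0,-0.55,60],
    [0.79,0.09,0.13,0,0,-0.55,60],
    [0.77,0.14,0.13,0,0,-0.56,60],
    [0.76,0.2,0.12,0,0,-0.55,60],
    [0.74,0.26,0.13,0,0,-0.56,60],
    [0.72,0.32,0.13,0,0,-0.55,60],
  ],
  force=8,
)

```text
time_s: 1.1
position: [0.3791, -0.3771, 0.1801]
ee_rot: [-2.657, -1.676, 0.0]
contact_force: [0.6, 0.1, 0.2]
opening: 0.0555
finger_force: 0.0
```

servo_tool(
  deltas=[
    [0.69,0.37,0.12,0,0,-0.55,60],
    [0.67,0.42,0.13,0,0,-0.56,60],
    [0.63,0.47,0.13,0,0,-0.55,60],
    [0.58,0.52,0.12,0,0,-0.56,60],
    [0,0,0,0,0,0,60],
    [0,0,0,0,0,0,60],
  ],
)

```text
time_s: 1.7
position: [0.4542, -0.322, 0.1652]
ee_rot: [-2.37, -2.061, 0.0]
contact_force: [-0.2, -0.6, -0.1]
opening: 0.0558
finger_force: 0.0
```

Run:
```python
from cell import env
from h import *
import cv2
np.set_printoptions(precision=4,suppress=True)
s=env.state();p=s["position"];R=Rn.from_rotvec(s["ee_rot"]);y=R.apply([0,1,0])
print(p,R.as_matrix()[:,1],s["opening"],s["contact_force"])
c=env.camera("side");cv2.imwrite("pics/s2.png",cv2.resize(c["image"][90:290,150:430,::-1],None,fx=2.8,fy=2.8,interpolation=2))
q=np.array([.4545,-.3218,.0932]);rows(p,R,[(p+(q-p)*k/5,-.139) for k in range(1,6)])
```

```text
[ 0.4542 -0.322   0.1652] [ 0.9903 -0.1387 -0.0007] 0.055843255564942074 [-0.2356 -0.5913 -0.1158]
[0.0, 0.0, 0.48, -0.01, 0.0, 0.0]
[0.0, 0.0, 0.48, 0.0, 0.0, 0.0]
[0.01, 0.0, 0.48, 0.0, 0.0, 0.0]
[0.0, 0.01, 0.48, 0.0, 0.0, 0.0]
[0.0, 0.0, 0.48, 0.0, 0.0, 0.0]
```

View pics/s2.png

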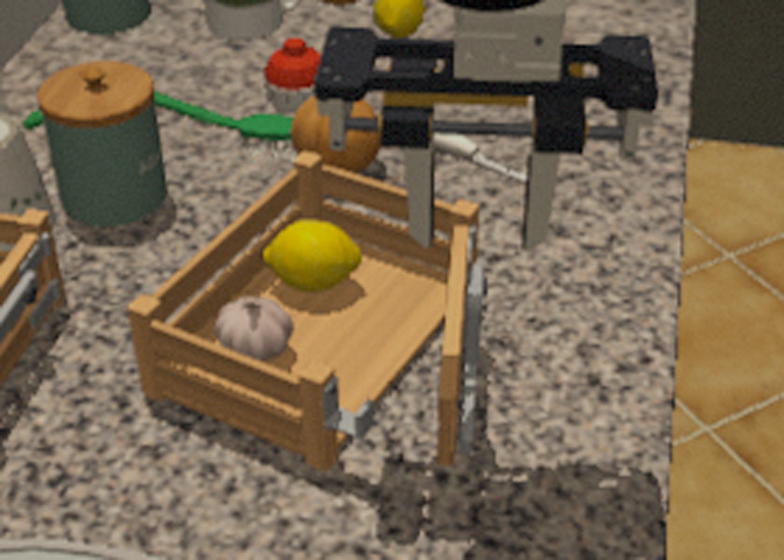

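The fingers straddle the plate: tips at (422,240) and (536,240), plate at about (477,275). I'll descend and close.

servo_tool(
  deltas=[
    [0,0,0.48,0,0,0,60],
    [0,0,0.48,0,0,0,60],
    [0,0,0.48,0,0,0,60],
    [0,0,0.48,0,0,0,60],
    [0,0,0.48,0,0,0,60],
    [0,0,0,0,0,0,0],
    [0,0,0,0,0,0,0],
    [0,0,0,0,0,0,0],
    [0,0,0,0,0,0,0],
    [0,0,0,0,0,0,0],
    [0,0,0,0,0,0,0],
    [0,0,0,0,0,0,0],
  ],
  force=12,
)

```text
time_s: 2.95
position: [0.4545, -0.3222, 0.0937]
ee_rot: [2.37, 2.062, 0.0]
contact_force: [-0.6, -0.1, 1.7]
opening: 0.0101
finger_force: 12.0
```

Run:
```python
from cell import env
from h import *
np.set_printoptions(precision=4,suppress=True)
s=env.state();p=s["position"];R=Rn.from_rotvec(s["ee_rot"])
print(p,R.as_matrix()[:,1],s["opening"],s["contact_force"],s["finger_force"])
off=p-thumb(.43,0)[0];print("off",off)
G=[(.43,b) for b in np.linspace(0,.22,7)[1:]]+[(g,.22) for g in np.linspace(.43,.02,15)[1:]]
t=[thumb(*k) for k in G]
from h import rows
def tt(k):
    q,h=thumb(*k);return q+off,h
p,R=rows(p,R,[tt(k) for k in G]);print(p)
```

```text
[ 0.4545 -0.3222  0.0937] [ 0.9904 -0.1382  0.0002] 0.010110366252024022 [-0.5843 -0.1045  1.7189] 12.000146694481373
off [ 0.     -0.0008  0.0005]
[-0.06, 0.0, -0.1, 0.0, 0.0, 0.0]
[-0.07, 0.0, -0.1, 0.0, 0.0, 0.0]
[-0.07, 0.0, -0.1, 0.0, 0.0, 0.0]
[-0.07, 0.0, -0.1, 0.0, 0.0, 0.0]
[-0.08, 0.0, -0.09, 0.0, 0.0, 0.0]
[-0.08, 0.0, -0.09, 0.0, 0.0, 0.0]
[0.0, 0.12, 0.0, 0.0, 0.0, 0.21]
[0.01, 0.13, 0.0, 0.0, 0.0, 0.21]
[0.01, 0.12, 0.0, 0.0, 0.0, 0.21]
[0.0, 0.13, 0.0, 0.0, 0.0, 0.21]
[0.01, 0.12, 0.0, 0.0, 0.0, 0.21]
[0.0, 0.12, 0.0, 0.0, 0.0, 0.21]
[0.01, 0.13, 0.0, 0.0, 0.0, 0.21]
[0.01, 0.12, 0.0, 0.0, 0.0, 0.21]
[0.0, 0.13, 0.0, 0.0, 0.0, 0.21]
[0.01, 0.12, 0.0, 0.0, 0.0, 0.21]
[0.0, 0.13, 0.0, 0.0, 0.0, 0.21]
[0.01, 0.12, 0.0, 0.0, 0.0, 0.21]
[0.01, 0.12, 0.0, 0.0, 0.0, 0.21]
[0.0, 0.13, 0.0, 0.0, 0.0, 0.21]
[ 0.5025 -0.3495  0.1112]
```

servo_tool(
  deltas=[
    [-0.06,0,-0.1,0,0,0,0],
    [-0.07,0,-0.1,0,0,0,0],
    [-0.07,0,-0.1,0,0,0,0],
    [-0.07,0,-0.1,0,0,0,0],
    [-0.08,0,-0.09,0,0,0,0],
    [-0.08,0,-0.09,0,0,0,0],
    [0,0,0,0,0,0,0],
  ],
)

```text
time_s: 3.65
position: [0.4527, -0.3354, 0.1114]
ee_rot: [2.37, 2.062, 0.0]
contact_force: [-0.1, 1.4, 0.2]
opening: 0.0099
finger_force: 12.0
```

Run:
```python
from cell import env
import cv2
s=env.state();print(s["position"],s["opening"],s["contact_force"],s["finger_force"])
c=env.camera("side");cv2.imwrite("pics/s3.png",cv2.resize(c["image"][110:290,190:410,::-1],None,fx=3.3,fy=3.3,interpolation=2))
```

```text
[ 0.45273138 -0.33535137  0.1113603 ] 0.009932916641345352 [-0.11834208  1.37633463  0.19285711] 12.000032477080822
```

View pics/s3.png

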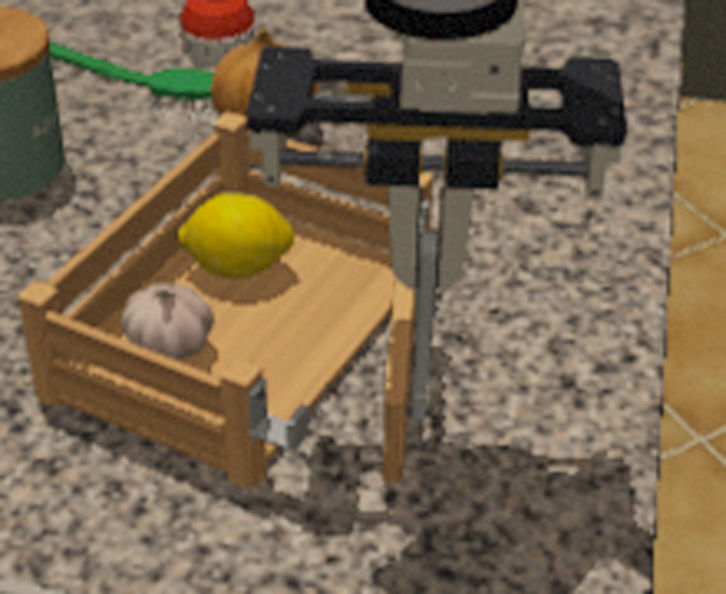

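The bar is lifted: its free end's bottom is at (415,418), well above the gate's bottom at (395,480), and the plate is gripped. Now the swing.

servo_tool(
  deltas=[
    [0,0.12,0,0,0,0.21,0],
    [0.01,0.13,0,0,0,0.21,0],
    [0.01,0.12,0,0,0,0.21,0],
    [0,0.13,0,0,0,0.21,0],
    [0.01,0.12,0,0,0,0.21,0],
    [0,0.12,0,0,0,0.21,0],
    [0.01,0.13,0,0,0,0.21,0],
    [0.01,0.12,0,0,0,0.21,0],
    [0,0.13,0,0,0,0.21,0],
  ],
)

```text
time_s: 4.6
position: [0.4856, -0.3424, 0.1111]
ee_rot: [2.621, 1.731, -0.001]
contact_force: [-2.7, -0.4, -0.3]
opening: 0.01
finger_force: 12.0
```

servo_tool(
  deltas=[
    [0.01,0.12,0,0,0,0.21,0],
    [0,0.13,0,0,0,0.21,0],
    [0.01,0.12,0,0,0,0.21,0],
    [0.01,0.12,0,0,0,0.21,0],
    [0,0.13,0,0,0,0.21,0],
    [0,0,0,0,0,0,0],
    [0,0,0,0,0,0,0],
  ],
)

```text
time_s: 5.3
position: [0.5024, -0.3498, 0.111]
ee_rot: [2.739, 1.537, -0.001]
contact_force: [-2.6, -2.3, -1.5]
opening: 0.0101
finger_force: 12.0
```

Run:
```python
from cell import env
from h import *
import cv2
s=env.state();print(s["position"],s["opening"],s["contact_force"],s["finger_force"])
p=s["position"];v=p[:2]-H;L=np.hypot(.008,.127);print("gate angle est",np.arctan2(v[1],v[0])-np.arctan2(.008,.127)-np.radians(57.4))
a=env.camera("side")["image"][110:290,200:400,::-1];b=env.camera("top")["image"][170:270,210:370,::-1]
cv2.imwrite("pics/sw.png",np.hstack([cv2.resize(a,(440,396),interpolation=2),cv2.copyMakeBorder(cv2.resize(b,(360,225),interpolation=2),0,171,0,0,0)]))
cv2.imwrite("pics/sw_top.png",cv2.resize(b,None,fx=5,fy=5,interpolation=2))
```

```text
[ 0.50242586 -0.34981671  0.11097573] 0.010058456810887472 [-2.60683187 -2.29469825 -1.47861931] 11.999956704676151
gate angle est 0.01596115708049961
```

View pics/sw.png

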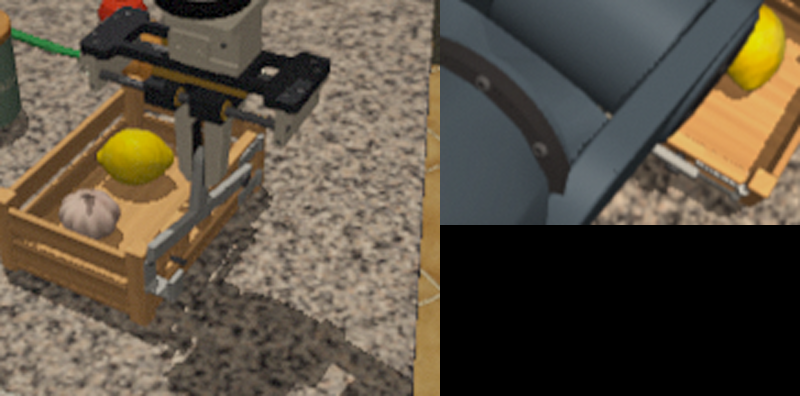

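The gate is nearly shut. In the side view the raised bar's end, at (155,262), stands over the catch at (165,288). I'll push gently to feel for the stop.

servo_tool(
  deltas=[
    [0,0.06,0,0,0,0.1,0],
    [0,0,0,0,0,0,0],
  ],
)

```text
time_s: 5.6
position: [0.5037, -0.3502, 0.1107]
ee_rot: [-2.751, -1.516, 0.001]
contact_force: [-4.1, -1.2, -1.6]
opening: 0.01
finger_force: 12.0
```

servo_tool(
  deltas=[
    [0,0.06,0,0,0,0.05,0],
    [0,0,0,0,0,0,0],
  ],
)

```text
time_s: 5.8
position: [0.5042, -0.3499, 0.1101]
ee_rot: [-2.752, -1.505, 0.003]
contact_force: [-9.2, 4.4, -0.5]
opening: 0.0103
finger_force: 12.0
```

Run:
```python
from cell import env
from h import *
np.set_printoptions(precision=4,suppress=True)
s=env.state();p=s["position"];print(p,s["contact_force"])
v=p[:2]-H;print("gate angle est",np.arctan2(v[1],v[0])-np.arctan2(.008,.127)-np.radians(57.4))
```

```text
[ 0.5042 -0.3499  0.1101] [-9.2025  4.3918 -0.5475]
gate angle est 0.0035070309178049097
```

The stop is felt at about 10 N. I'll ease off slightly and lower the bar along its arc.

servo_tool(
  deltas=[
    [0,-0.04,0,0,0,0,0],
    [0.08,0,0.09,0,0,0,0],
    [0.08,0,0.09,0,0,0,0],
    [0.07,0,0.1,0,0,0,0],
    [0.07,0,0.1,0,0,0,0],
    [0,0,0,0,0,0,0],
  ],
)

```text
time_s: 6.4
position: [0.5091, -0.3421, 0.099]
ee_rot: [-2.754, -1.507, 0.001]
contact_force: [-4.8, 2.5, -1.0]
opening: 0.01
finger_force: 12.0
```

servo_tool(
  deltas=[
    [0.07,0,0.1,0,0,0,0],
    [0.05,0,0.08,0,0,0,0],
    [0,0,0,0,0,0,0],
    [0,0,0,0,0,0,0],
  ],
)

```text
time_s: 6.8
position: [0.5108, -0.3395, 0.0942]
ee_rot: [-2.755, -1.507, 0.001]
contact_force: [-6.9, 3.1, 2.9]
opening: 0.01
finger_force: 12.0
```

The bar is down: z is .094, where it was at grasp. Release and back straight up.

servo_tool(
  deltas=[
    [0,0,0,0,0,0,50],
    [0,0,0,0,0,0,50],
    [0,0,0,0,0,0,50],
    [0,0,0,0,0,0,50],
    [0,0,-0.4,0,0,0,50],
    [0,0,-0.8,0,0,0,50],
    [0,0,-0.8,0,0,0,50],
    [0,0,-0.8,0,0,0,50],
    [0,0,-0.8,0,0,0,50],
    [-0.8,0,-0.3,0,0,0,50],
    [-0.8,0,0,0,0,0,50],
    [-0.8,0,0,0,0,0,50],
  ],
)

```text
time_s: 8.0
position: [0.4723, -0.4015, 0.2127]
ee_rot: [2.755, 1.507, 0.001]
contact_force: [0.8, 0.6, -0.8]
opening: 0.0466
finger_force: 0.0
```

servo_tool(
  deltas=[
    [-0.8,0,0,0,0,0,50],
    [-0.8,0,0,0,0,0,50],
    [-0.8,-0.5,0,0,0,0,50],
    [-0.8,-0.5,0,0,0,0,50],
    [-0.5,-0.5,0,0,0,0,50],
    [0,0,0,0,0,0,50],
    [0,0,0,0,0,0,50],
  ],
)

```text
time_s: 8.7
position: [0.3749, -0.4701, 0.212]
ee_rot: [2.756, 1.506, 0.001]
contact_force: [-0.2, -0.7, 0.0]
opening: 0.0463
finger_force: 0.0
```

Run:
```python
from cell import env
from h import *
import cv2
s=env.state();print(s["position"],s["opening"],s["contact_force"])
a=env.camera("side")["image"][150:270,190:330,::-1];b=env.camera("top")["image"][170:270,210:370,::-1]
cv2.imwrite("pics/end.png",np.hstack([cv2.resize(a,(420,360),interpolation=2),cv2.copyMakeBorder(cv2.resize(b,(380,238),interpolation=2),0,122,0,0,0)]))
```

```text
[ 0.37492184 -0.47007321  0.21198927] 0.0462604493422965 [-0.1815954  -0.66634476  0.00116157]
```

View pics/end.png

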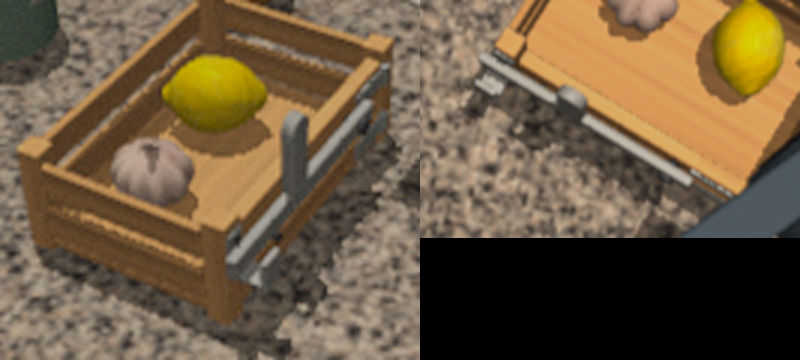

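The gate is shut. The bar lies level between the post and the lip: its end is at (240,262), with the lip in front at (263,262). In the top view the bar passes behind the lip at (490,85), and the gripper is clear.

```bash
python3 -c "
from cell import env
print(env.hand_in())"
```

```text
the job is handed in; nothing more can be done
None
```

The gate is shut with its latch bar down in the catch behind the lip, the gripper has let go and is clear, and I handed the job in at about 9 s on the robot's clock; the result of the judging was not shown.

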